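Build the suction filter and hold the vacuum at the mark

ROBOT

A 7-joint arm with a two-finger parallel gripper is mounted at the origin on a cart in front of the work surface, level with it; the furniture and walls round the work are solid. World frame = base frame: x ahead of the robot, y to its left, z up, the work surface at z = 0. Lengths are in m, angles in rad, forces in N, time in s.
With the tool pointing down it reaches from about 0.425 to 0.825 m from the base axis. Payload 3.6 kg.
Tool frame: the origin (TCP) lies midway between the tips of the shut fingers; the grasp point (between the pads) lies 19 mm behind it (hold_point_z is the distance from the TCP to the grasp point, in m); z points along the fingers, y is the line along which they close (so a half turn about z gives the same grasp; the last joint's range is limited). The gripper opens to 93 mm and grips with 3 to 60 N. Pads are 15 mm wide; open, the fingers measure 128 mm over their backs; the gripper's body (75 mm by 188 mm) begins 65 mm behind the grasp point.
Start: joints at [1.319, 0.615, -0.013, 1.423, 0.008, 1.103, -0.04], TCP at [0.146, -0.633, 0.219] pointing down, gripper open.
Joint ranges: [-3.12, 3.12], [-0.3, 2.06], [-1.34, 1.32], [0.26, 2.42], [-1.36, 4.5], [0.01, 1.98], [-2.84, 2.84]. Speed limits (rad/s): [2.79, 2.79, 3.14, 3.14, 3.14, 3.14, 3.14].

INTERFACE

Orientations are given as a 3x3 rotation matrix whose columns are the frame's x, y, z axes.
In Python, from workcell import * gives the robot as it stands.
- The arm moves only by the tool move_arm, never from a script. Its argument "commands" is a list of rows, each an object of numbers: "rx", "ry", "rz": the turn, a rotation vector about the tool's x, y, z in rad; "x", "y", "z": the shift along the tool's x, y, z in m; "gripper": the opening, from 0 (shut) to 1 (fully open). A call has 1 to 8 rows; each row is the pose to reach, as a shift and turn from the pose commanded when the call began, along the tool's axes at that moment; what a row does not reach only later rows make up. A row lasts 1/8 s, in which the tool goes at most 62.5 mm and 10.7 degrees, less where a joint would pass 70% of its speed; a pose out of reach is approached as far as the arm can. A call with a gripper value outside its range is refused whole. The fingers move at their own pace and stop on an object; "newtons" is the grip in N (left out, the last holds). Time passes only in rows, so rows that repeat a pose let the fingers close. It gives the time, the measured TCP pose, the force, the opening and the grip force at its end, in the units of the state.
- get_state(): the state, without advancing time (a new reading comes with each control period).
- camera(name): name is "scene" or "top" or "wrist"; returns (picture, depth): 400x640x3 uint8, red, green, blue; 400x640 float32, m along the optical axis (not along the pixel's ray), 0 where there is no reading.
- camera_info(name): a dict with "vfov" (degrees; the focal length in pixels is half the picture's height over the tangent of half this angle, whatever the lens; pixels are square), "cx", "cy" (the principal point, pixels), "D" ([k1, k2, p1, p2, k3] as OpenCV has them; the pictures are not rectified), "rvec" (rotation vector, rad) and "tvec" (3), from world to camera coordinates, as OpenCV has them; the wrist camera has in their place "T_tool_cam" (4x4, takes a point from camera to tool coordinates, whose origin is the TCP and whose axes are the flange's). Camera axes: x right, y down, z forward; pixel columns grow to the right and rows downward; lengths in m; the calibration is good to about 2 mm. A picture is of the moment at which its call begins: read the wrist's pose just before it. camera_info takes no time and is no camera call.
- close_job(): hands the job in; it is judged then, once.
Trained networks look in the newest picture that a camera, given by its name, has taken for a name from the list of things; names that differ only in an ending like _2 or _b are one class to them, and where a whole thing is asked for, a point or a joint stands for the part that bears it (a point fixed in the world has none). Each returns a list of dicts, best first, with "confidence" (0 to 1); they miss things now and then, are a little off and sometimes report something else, mostly with a low value. They report only what shows in the picture. A call takes as long as a camera call. They do not tell look-alikes from the thing itself.
- cut_out(label, camera): "pixels" (400x640 bool, what is visible of it) and "position" ([column, row] as shares, 0 to 1, of the picture: columns of its width, rows of its height, amid what is visible of it).
- spot_point(label, camera): "position" ([column, row] as shares, 0 to 1, of the picture: columns of its width, rows of its height: a listed point, or the origin of a listed thing).
The state is a dict: "time": time; "joint_positions": joint angles; "qvel": joint speeds; "joint_efforts": joint torques, N m; "eef_pos": TCP position; "eef_rot": TCP orientation; "force": force on the tool from outside, world axes, zero at the start; "torque": the same for the moment, N m; "width": finger opening in m; "grip_force": force on a finger pad.
Only numpy, scipy, OpenCV 4.12 (cv2) and the standard library are available. Lean on these libraries where they do the work, as an engineer would, in place of code of your own. Each camera call takes 0.05 s, during which the arm holds its last target. There are 200 camera calls.

TASK

The slurry is about to be filtered: lay the white filter disc flat and centred on the round perforated seat of the suction filter, lay the steel clamping ring flat and centred on top of it with its orange face down, and let go of both. Then pull the pump's black stirrup handle out against its return spring until its yellow pointer stands at the red marker on the scale, and finish holding it there, because it springs back if released. Leave the other things on the bench where they are.

Things in the scene. Friction and masses are not known exactly. Their poses are not given: they have to be found in the camera images.
- seat (a point): centre of the filter head's flat top: a round steel seat 50 mm across with small black holes, 78 mm above the bench, on the fixed pump stand (grey base 270 x 210 x 12 mm). z up; x is the stand's x, from the handle towards pump barrel and gauge; the handle pulls out along -x. Beside the seat fingers may reach some 8 mm below its face
- filter_disc: loose white ceramic filter disc, 50 mm across, 10 mm thick, 45 g, lying flat on the bench; origin at the centre of its underside, z up
- clamp_ring: loose steel clamping ring, 50 mm outside, 38 mm inside, 12 mm thick, 90 g, lying flat on the bench; its lower 3 mm are orange silicone; origin at the centre of its underside (orange face), z up
- handle (a point): middle of the black handle bar, 87 mm above the bench, 15 mm thick, lying along its own y, 57 mm free between its two upright arms, 33 mm free below its axis (crosshead and rod): can be pinched from above, one finger before and one behind. Axes as the seat's. Pushed in, it is 97 mm to the side (-y) and 45 mm in front (-x) of the seat
- pointer (a point): tip of the yellow pointer that travels with the handle on its right (-y), above the white graduated rail, 44 mm above the bench; same axes, same x as the bar
- mark (a point): middle of the top of the red marker clip (8 mm wide along the scale) on the rail, 32 mm above the bench; the rail runs along the stand's x. It stays put and differs from run to run: the pointer must travel 35 to 60 mm to reach it
- pump_slide (a joint): travel of the handle in m: 0 pushed in, up to 0.075 pulled out. A return spring pulls it back with about 4.6 N at the start and 130 N per m of travel more, 9 to 12.5 N at the mark
- crucible: bystander, leave alone: small white crucible, 40 mm across, 31 mm high
- rubber_bulb: bystander, leave alone: red rubber bulb, 47 mm across, 69 mm high
- glass_rod: bystander, leave alone: thin glass rod, 186 mm long
- spatula: bystander, leave alone: thin steel spatula, 186 mm long
There are look-alikes about, which are no part of the job. Leave any brown or purple look-alike of the filter_disc alone.

How it is judged:
On the way, in this order (a step that is already met when the one before it is completed fails the run):
1. the filter disc lies flat and centred on the seat, let go (horizontal distance between filter_disc and seat below 0.004 m and z of filter_disc in the frame of seat between -0.002 and 0.002 m and angle between filter_disc's own z axis and vertical below 0.08 rad and contact force between filter_disc and the fingers below 0.1 N), for 0.2 s.
2. the clamping ring lies flat and centred on the disc, orange face down, let go (all of step 1 and horizontal distance between clamp_ring and seat below 0.005 m and horizontal distance between clamp_ring and filter_disc below 0.004 m and z of clamp_ring in the frame of filter_disc between 0.008 and 0.012 m and angle between clamp_ring's own z axis and vertical below 0.08 rad and contact force between clamp_ring and the fingers below 0.1 N), for 0.2 s.
3. the fingers hold the handle with the pointer at the red marker (all of step 2 and x of pointer in the frame of mark between -0.004 and 0.004 m and contact force between pump_slide and the fingers above 4 N), for 0.3 s.
At the end, for the whole second after the job is handed in: The filter disc lies flat within 4 mm of the seat's centre, the ring flat on it within 4 mm of its centre and 5 mm of the seat's, neither touched by the fingers; the fingers hold the handle (over 4 N) still with the pointer within 4 mm of the middle of the red marker (all of step 3 and velocity of joint pump_slide between -0.005 and 0.005 m/s); the arm keeps its last pose, push and grip.
It fails at once if the crucible, rubber bulb, glass rod or spatula is moved by more than 2 cm (distance of any of crucible, rubber_bulb, glass_rod, spatula from where it was at the start of the episode above 0.02 m).
It also fails if it takes over 61 s, if anything falls off the work surface, if the arm or the gripper's body presses on something with over 40 N, if the wrist force passes 120 N, or if a joint passes its speed limit or range.

## Working session

There is one attempt and no reset: what is moved stays moved. The work goes in short steps, Python scripts to look and compute and a tool call to move; the robot and the scene stay as the last step left them, time stands still between calls to the robot, and variables do not carry over. Pictures are saved under pics/ and viewed, at most 10 in all, crops included, and the job is handed in when it is done.

Besides the shell and the picture viewer there is one more tool, called after "Request:" in YAML: its name, and indented under it one key for each argument. move_arm: Moves the arm, as the interface text tells. Its arguments: {"type":"object","properties":{"commands":{"type":"array","items":{"type":"object","properties":{"rx":{"type":"number"},"ry":{"type":"number"},"rz":{"type":"number"},"x":{"type":"number"},"y":{"type":"number"},"z":{"type":"number"},"gripper":{"type":"number"}}}},"newtons":{"type":"number"}},"required":["commands"]}

```bash
mkdir -p pics; ls
cat > h.py <<'E'
from workcell import *
import numpy as np, cv2
def K(n):
    i=camera_info(n); f=200/np.tan(np.radians(i["vfov"])/2)
    return np.array([[f,0,i["cx"]],[0,f,i["cy"]],[0,0,1]]),np.array(i["D"],float),i
def cam_pose(n,st=None):
    k,d,i=K(n)
    if n=="wrist":
        T=np.eye(4);T[:3,:3]=st["eef_rot"];T[:3,3]=st["eef_pos"]
        return k,d,T@np.array(i["T_tool_cam"])
    R=cv2.Rodrigues(np.array(i["rvec"],float))[0];T=np.eye(4);T[:3,:3]=R.T;T[:3,3]=-R.T@np.array(i["tvec"],float)
    return k,d,T
def rays(n,uv,st=None):
    k,d,T=cam_pose(n,st)
    p=cv2.undistortPoints(np.array(uv,float).reshape(-1,1,2),k,d)[:,0]
    return T[:3,3],np.c_[p,np.ones(len(p))]@T[:3,:3].T
def onz(n,uv,z,st=None):
    o,r=rays(n,uv,st); return o+r*((z-o[2])/r[:,2])[:,None]
def atdepth(n,uv,dep,st=None):
    o,r=rays(n,uv,st); return o+r*np.array(dep).reshape(-1,1)
def tool(st,p):
    return np.array(st["eef_rot"]).T@(np.array(p)-np.array(st["eef_pos"]))
def save(name,im): cv2.imwrite("pics/"+name+".png",im[:,:,::-1])
E
python3 - <<'E'
from h import *
st=get_state(); print(st["time"],np.round(st["eef_rot"],3),st["eef_pos"])
P={}
for c in("top","scene"):
    im,d=camera(c); save(c+"0",im); P[c]=1
    k,_,T=cam_pose(c); print(c,np.round(T,3).tolist(),k[0,0])
    for l,z in(("seat",.078),("filter_disc",0.0),("clamp_ring",0.0),("handle",.087),("pointer",.044),("mark",.032)):
        for r in spot_point(l,c)[:3]:
            uv=np.array(r["position"])*[640,400]
            print(c,l,round(r["confidence"],2),uv.round(1),onz(c,[uv],z)[0].round(4),round(float(d[min(399,int(uv[1])),min(639,int(uv[0]))]),3))
E
```

```text
pics
0.0 [[ 0.975  0.224 -0.001]
 [ 0.224 -0.975  0.002]
 [-0.    -0.003 -1.   ]] [ 0.14534452 -0.63274253  0.2174853 ]
top [[0.002, -0.995, 0.104, 0.366], [-1.0, -0.002, -0.003, -0.026], [0.003, -0.104, -0.995, 1.366], [0.0, 0.0, 0.0, 1.0]] 419.07757042101247
top seat 0.71 [264.3 165.5] [0.6073 0.1349 0.078 ] 1.307
top filter_disc 0.7 [413.8 186.9] [ 0.5516 -0.3498  0.    ] 1.365
top filter_disc 0.61 [440.6 209.1] [ 0.4781 -0.4372  0.    ] 1.357
top filter_disc 0.61 [454.7 240.4] [ 0.3751 -0.4816  0.    ] 1.357
top clamp_ring 0.4 [364.7 191.6] [ 0.5355 -0.1866  0.    ] 1.381
top handle 0.53 [291.7 182.2] [0.5535 0.0484 0.087 ] 1.284
top pointer 0.64 [309.8 186. ] [ 0.5476 -0.0069  0.044 ] 1.333
top mark 0.54 [307.9 203.8] [ 0.4918 -0.0007  0.032 ] 1.338
scene [[0.996, 0.039, -0.086, 0.635], [0.094, -0.496, 0.863, -1.278], [-0.009, -0.868, -0.497, 0.82], [0.0, 0.0, 0.0, 1.0]] 448.7628642935771
scene seat 0.74 [349.8 183. ] [0.6049 0.1465 0.078 ] 0.886
scene filter_disc 0.83 [284.8 314.3] [ 0.4615 -0.4415  0.    ] 1.132
scene filter_disc 0.75 [249.1 324. ] [ 0.3781 -0.4827 -0.    ] 1.101
scene filter_disc 0.54 [254.6 279. ] [ 0.3542 -0.3109  0.    ] 1.251
scene clamp_ring 0.55 [323.4 254.5] [ 0.538  -0.1798  0.    ] 1.36
scene handle 0.7 [331.9 212.8] [ 0.5563 -0.0773  0.087 ] 1.552
scene handle 0.55 [333.9 193. ] [0.5541 0.0518 0.087 ] 1.505
scene pointer 0.48 [328.3 209.6] [0.5382 0.0128 0.044 ] 1.576
scene pointer 0.15 [268.9 258.4] [ 0.3903 -0.2701  0.044 ] 1.351
scene mark 0.16 [268.8 254.1] [ 0.3822 -0.234   0.032 ] 1.373
```

View pics/top0.png

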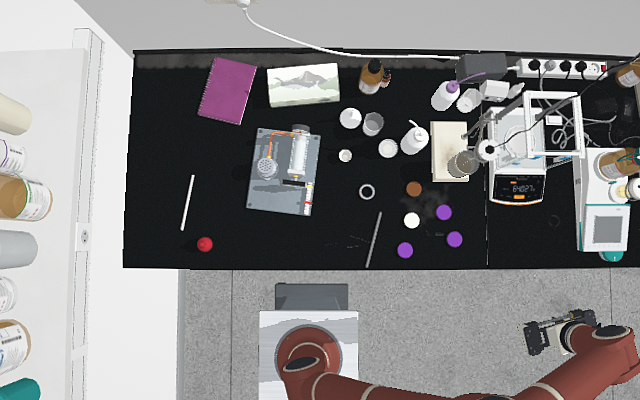

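View pics/scene0.png

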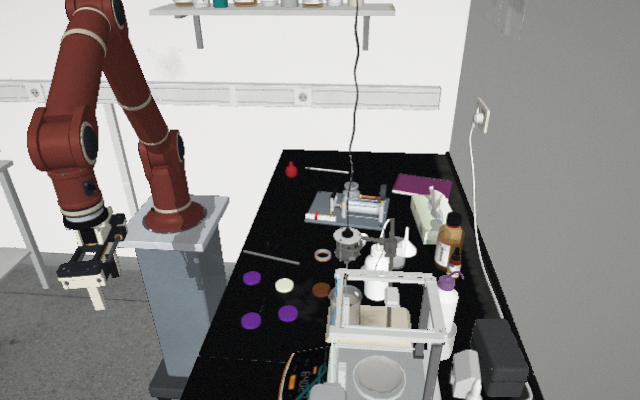

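The top view shows the white disc at (412,220), the ring at (366,191) and the stand at (285,170) with the seat at (265,166). The brown and purple discs are look-alikes. The scene view agrees, with the white disc at (285,285) and the ring at (322,255).

Run:
```python
from h import *
st=get_state()
im,d=camera("top")
hsv=cv2.cvtColor(im,cv2.COLOR_RGB2HSV)
def blob(m,u,v,z,r=14):
    mm=np.zeros_like(m);mm[v-r:v+r,u-r:u+r]=m[v-r:v+r,u-r:u+r]
    ys,xs=np.nonzero(mm);c=[xs.mean(),ys.mean()];print(len(xs),np.round(c,1),onz("top",[c],z)[0].round(4))
w=(hsv[:,:,2]>150)&(hsv[:,:,1]<70); blob(w,412,220,.01)
g=(hsv[:,:,2]>80); blob(g,366,191,.012,12)
red=((hsv[:,:,0]<6)|(hsv[:,:,0]>174))&(hsv[:,:,1]>120)&(hsv[:,:,2]>80); blob(red,307,203,.032,12)
yel=(abs(hsv[:,:,0].astype(int)-27)<6)&(hsv[:,:,1]>120)&(hsv[:,:,2]>80); 
try: blob(yel,309,186,.044,12)
except Exception as e: print(e)
c=cut_out("clamp_ring","top")
for l in("clamp_ring",): print([(r["confidence"],r["position"]) for r in c[:2]])
big=cv2.resize(im[115:225,235:335],None,fx=6,fy=5.45,interpolation=cv2.INTER_CUBIC); save("stand",big)
print(camera_info("wrist"))
```

```text
190 [411.4 220. ] [ 0.4416 -0.337   0.01  ]
120 [366.5 191.3] [ 0.5351 -0.1913  0.012 ]
16 [306.9 202.1] [0.4974 0.0026 0.032 ]
7 [307.4 184.9] [0.5513 0.0008 0.044 ]
[(0.5, [0.5692, 0.4675])]
{'vfov': 62.341568246433354, 'cx': 323.6182140269048, 'cy': 200.95765773675976, 'D': array([-0.06678251,  0.        ,  0.        ,  0.        ,  0.        ]), 'T_tool_cam': array([[-2.44046721e-04, -9.57814663e-01, -2.87386520e-01,
         8.04783133e-02],
       [ 9.99999872e-01, -1.06632826e-04, -4.93802582e-04,
        -9.44685626e-04],
       [ 4.42326517e-04, -2.87386603e-01,  9.57814567e-01,
        -1.66311632e-01],
       [ 0.00000000e+00,  0.00000000e+00,  0.00000000e+00,
         1.00000000e+00]])}
```

View pics/stand.png

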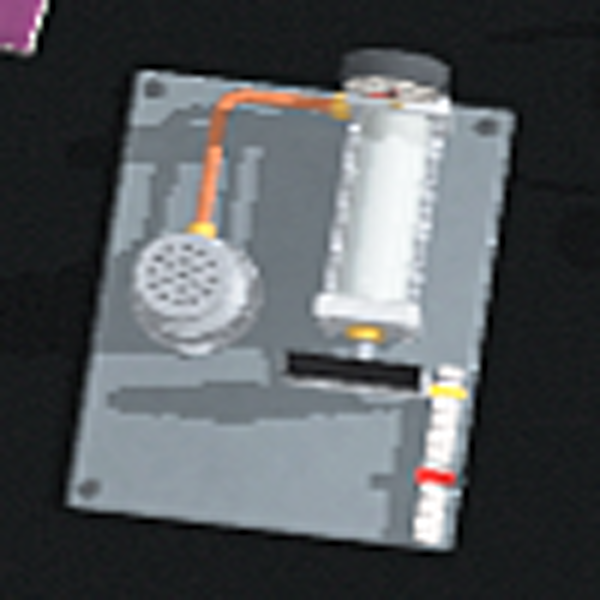

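```bash
cat >> h.py <<'E'
from scipy.spatial.transform import Rotation as Ro
def goal(p,yaw,st=None):
    "tool down, tool x along (cos yaw, sin yaw)"
    st=st or get_state(); c,s=np.cos(yaw),np.sin(yaw)
    R=np.array([[c,s,0],[s,-c,0],[0,0,-1.]]); R0=np.array(st["eef_rot"])
    print("shift",tool(st,p).round(4),"rotvec",Ro.from_matrix(R0.T@R).as_rotvec().round(3),"t",round(st["time"],2))
E
python3 - <<'E'
from h import *
px=[(152,88),(488,127),(88,488),(515,115),(455,548),(140,70),(68,505)]
w=onz("top",[(235+u/6,115+v/5.45) for u,v in px],.012); print(w.round(4))
a=lambda i,j:np.degrees(np.arctan2(*(w[i]-w[j])[[1,0]]))
print(a(3,4),a(5,6),a(0,2),a(5,3)-90,a(6,4)-90)
goal([.4416,-.337,.15],np.radians(-8))
E
```

```text
[[ 0.7354  0.1584  0.012 ]
 [ 0.7112 -0.0273  0.012 ]
 [ 0.4909  0.189   0.012 ]
 [ 0.7187 -0.0422  0.012 ]
 [ 0.4555 -0.01    0.012 ]
 [ 0.7466  0.1653  0.012 ]
 [ 0.4807  0.1997  0.012 ]]
-6.981650495350652 -7.3590060317076125 -7.1197232240020725 -7.6766080181375145 -6.849583783787281
shift [ 0.3549 -0.2226  0.0687] rotvec [-0.    -0.     0.365] t 0.8
```

Request:
move_arm:
  commands:
    - {"x": 0.044, "y": -0.028, "rz": 0.044}
    - {"x": 0.089, "y": -0.056, "rz": 0.088}
    - {"x": 0.133, "y": -0.083, "rz": 0.132}
    - {"x": 0.178, "y": -0.111, "rz": 0.176}
    - {"x": 0.222, "y": -0.139, "rz": 0.22, "z": 0.017}
    - {"x": 0.266, "y": -0.167, "rz": 0.264, "z": 0.034}
    - {"x": 0.311, "y": -0.195, "rz": 0.308, "z": 0.051}
    - {"x": 0.355, "y": -0.223, "rz": 0.351, "z": 0.069}

```text
$.commands[0]: bad value
```

Request:
move_arm:
  commands:
    - {"x": 0}
    - {"x": 0}
    - {"x": 0}

```text
$.commands[0]: bad value
```

```bash
cat >> h.py <<'E'
def disc_wrist(name,z,mask):
    st=get_state(); im,d=camera("wrist"); save(name,im)
    m=mask(cv2.cvtColor(im,cv2.COLOR_RGB2HSV)).astype(np.uint8)
    cs,_=cv2.findContours(m,cv2.RETR_EXTERNAL,cv2.CHAIN_APPROX_NONE)
    for c in cs:
        if cv2.contourArea(c)<1500: continue
        w=onz("wrist",c[:,0],z,st)[:,:2].astype(np.float32); (x,y),r=cv2.minEnclosingCircle(w)
        e=cv2.fitEllipse(w*1000) if len(w)>5 else None
        print("area",cv2.contourArea(c),"px",c[:,0].mean(0).round(0),"c",round(x,4),round(y,4),"r",round(r,4),"ell",np.round(e[0],1),np.round(e[1],1))
    return st,im,d
E
python3 - <<'E'
from h import *
st,im,d=disc_wrist("w1",.01,lambda h:(h[:,:,2]>150)&(h[:,:,1]<60))
print(st["eef_pos"],np.round(st["eef_rot"],3))
for r in spot_point("filter_disc","wrist")[:3]:
    uv=np.array(r["position"])*[640,400]; print(r["confidence"],uv,onz("wrist",[uv],0,st))
E
```

```text
[ 0.14555121 -0.63346337  0.2186709 ] [[ 0.975  0.224  0.   ]
 [ 0.224 -0.975  0.   ]
 [ 0.    -0.    -1.   ]]
```

View pics/w1.png

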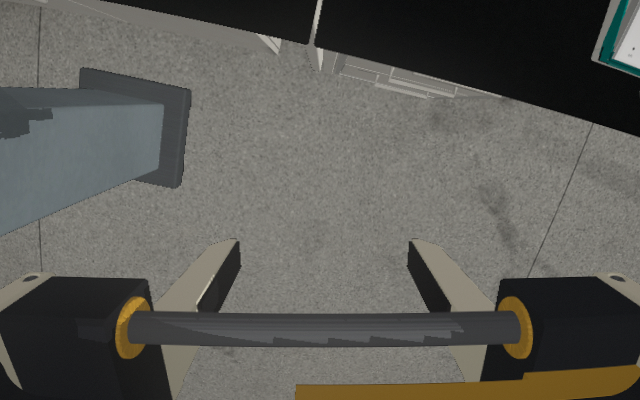

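The rows were refused, probably because they need every key. The picture shows only the floor and the fingers, so the arm has not moved.

Request:
move_arm:
  commands:
    - {"x": 0.044, "y": -0.028, "z": 0, "rx": 0, "ry": 0, "rz": 0.044, "gripper": 1}
    - {"x": 0.089, "y": -0.056, "z": 0, "rx": 0, "ry": 0, "rz": 0.088, "gripper": 1}
    - {"x": 0.133, "y": -0.083, "z": 0, "rx": 0, "ry": 0, "rz": 0.132, "gripper": 1}
    - {"x": 0.178, "y": -0.111, "z": 0, "rx": 0, "ry": 0, "rz": 0.176, "gripper": 1}
    - {"x": 0.222, "y": -0.139, "z": 0.017, "rx": 0, "ry": 0, "rz": 0.22, "gripper": 1}
    - {"x": 0.266, "y": -0.167, "z": 0.034, "rx": 0, "ry": 0, "rz": 0.264, "gripper": 1}
    - {"x": 0.311, "y": -0.195, "z": 0.051, "rx": 0, "ry": 0, "rz": 0.308, "gripper": 1}
    - {"x": 0.355, "y": -0.223, "z": 0.069, "rx": 0, "ry": 0, "rz": 0.351, "gripper": 1}
  newtons: 15

```text
time: 1.9
eef_pos: [0.443, -0.3356, 0.1495]
eef_rot: [[0.992, -0.126, 0.001], [-0.126, -0.992, -0.001], [0.001, 0.001, -1.0]]
force: [0.0, 0.6, -0.2]
width: 0.0929
grip_force: 0.0
```

Request:
move_arm:
  commands:
    - {"x": 0, "y": 0, "z": 0, "rx": 0, "ry": 0, "rz": 0, "gripper": 1}
    - {"x": 0, "y": 0, "z": 0, "rx": 0, "ry": 0, "rz": 0, "gripper": 1}
    - {"x": 0, "y": 0, "z": 0, "rx": 0, "ry": 0, "rz": 0, "gripper": 1}

```text
time: 2.28
eef_pos: [0.4404, -0.3387, 0.1503]
eef_rot: [[0.992, -0.128, 0.0], [-0.128, -0.992, -0.002], [0.0, 0.002, -1.0]]
force: [-0.3, 0.2, -0.1]
width: 0.0928
grip_force: 0.0
```

Run:
```python
from h import *
st,im,d=disc_wrist("w2",.01,lambda h:(h[:,:,2]>150)&(h[:,:,1]<60))
print(st["eef_pos"],np.round(st["eef_rot"],3))
for r in spot_point("filter_disc","wrist")[:3]:
    uv=np.array(r["position"])*[640,400]; print(r["confidence"],uv,onz("wrist",[uv],0,st))
```

```text
area 20889.0 px [324. 351.] c 0.2688 -0.3013 r 0.2118 ell [ 242.1 -274.4] [113.4 445.8]
area 2363.5 px [452. 279.] c 0.3285 -0.4634 r 0.0659 ell [ 318.5 -464.4] [ 35.8 131.4]
area 2833.5 px [202. 249.] c 0.3982 -0.1856 r 0.0878 ell [ 390.6 -190.1] [ 71.6 153.4]
area 2099.5 px [320. 187.] c 0.4423 -0.3349 r 0.0261 ell [ 442.3 -334.3] [49.4 51.2]
area 2326.0 px [149. 110.] c 0.5355 -0.1886 r 0.0263 ell [ 535.1 -188.6] [48.8 51.6]
area 2180.5 px [614.  50.] c 0.5383 -0.6265 r 0.0478 ell [ 537.9 -623. ] [51.9 85.8]
area 3774.0 px [448.  13.] c 0.5862 -0.4666 r 0.0628 ell [ 581.2 -449.3] [ 25.1 167.1]
[ 0.44038508 -0.33869151  0.15025221] [[ 0.992 -0.128  0.   ]
 [-0.128 -0.992 -0.002]
 [ 0.     0.002 -1.   ]]
0.84 [424.128 147.4  ] [[ 0.46663312 -0.43857348  0.        ]]
0.72 [460.928 225.   ] [[ 0.38171429 -0.47351444  0.        ]]
0.63 [307.904 275.8  ] [[ 0.34451978 -0.30830476  0.        ]]
```

View pics/w2.png

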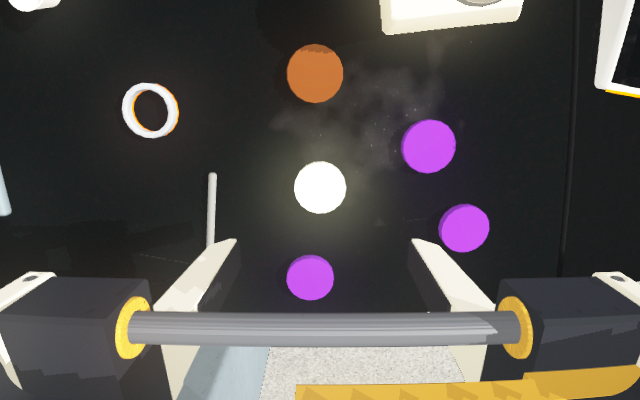

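The wrist view shows the white disc at (320,187), between the fingers. The ring at (150,110) has its orange underneath. The world positions agree with the top camera, so I'm picking up the disc.

Request:
move_arm:
  commands:
    - {"x": 0.0014, "y": -0.0043, "z": 0.05, "rx": 0, "ry": 0, "rz": 0, "gripper": 1}
    - {"x": 0.0014, "y": -0.0043, "z": 0.1, "rx": 0, "ry": 0, "rz": 0, "gripper": 0.9}
    - {"x": 0.0014, "y": -0.0043, "z": 0.13, "rx": 0, "ry": 0, "rz": 0, "gripper": 0.8}
    - {"x": 0.0014, "y": -0.0043, "z": 0.146, "rx": 0, "ry": 0, "rz": 0, "gripper": 0.7}
    - {"x": 0.0014, "y": -0.0043, "z": 0.146, "rx": 0, "ry": 0, "rz": 0, "gripper": 0.7}

```text
time: 3.0
eef_pos: [0.443, -0.3329, 0.0033]
eef_rot: [[0.992, -0.126, -0.001], [-0.126, -0.992, 0.001], [-0.001, -0.0, -1.0]]
force: [0.0, 0.3, -0.7]
width: 0.066
grip_force: 0.0
```

Request:
move_arm:
  commands:
    - {"x": 0, "y": 0, "z": 0, "rx": 0, "ry": 0, "rz": 0, "gripper": 0.4}
    - {"x": 0, "y": 0, "z": 0, "rx": 0, "ry": 0, "rz": 0, "gripper": 0.4}
    - {"x": 0, "y": 0, "z": 0, "rx": 0, "ry": 0, "rz": 0, "gripper": 0.4}
    - {"x": 0, "y": 0, "z": 0, "rx": 0, "ry": 0, "rz": 0, "gripper": 0.4}

```text
time: 3.5
eef_pos: [0.4444, -0.3333, 0.005]
eef_rot: [[0.992, -0.125, 0.002], [-0.125, -0.992, -0.002], [0.002, 0.001, -1.0]]
force: [0.1, 0.4, 6.9]
width: 0.0481
grip_force: 15.0
```

Request:
move_arm:
  commands:
    - {"x": 0, "y": 0, "z": -0.04, "rx": 0, "ry": 0, "rz": 0, "gripper": 0.4}
    - {"x": 0, "y": 0, "z": -0.09, "rx": 0, "ry": 0, "rz": 0, "gripper": 0.4}
    - {"x": 0, "y": 0, "z": -0.14, "rx": 0, "ry": 0, "rz": 0, "gripper": 0.4}
    - {"x": 0, "y": 0, "z": -0.14, "rx": 0, "ry": 0, "rz": 0, "gripper": 0.4}
    - {"x": 0, "y": 0, "z": -0.14, "rx": 0, "ry": 0, "rz": 0, "gripper": 0.4}

```text
time: 4.12
eef_pos: [0.4429, -0.3319, 0.1431]
eef_rot: [[0.992, -0.125, -0.001], [-0.125, -0.992, 0.001], [-0.001, -0.001, -1.0]]
force: [-0.4, 0.2, -0.6]
width: 0.0487
grip_force: 15.0
```

Run:
```python
from h import *
st,im,d=disc_wrist("w3",.16,lambda h:(h[:,:,2]>150)&(h[:,:,1]<60))
print(st["eef_pos"],st["width"],st["grip_force"],st["force"])
t,dt=camera("top")
vv,uu=np.mgrid[120:222,240:330]
w=atdepth("top",np.c_[uu.ravel(),vv.ravel()],dt[120:222,240:330].ravel())
i=np.argsort(w[:,2])[::-1][:200:20]; print(w[i].round(3))
```

```text
area 6194.5 px [324. 364.] c 0.3812 -0.3232 r 0.0507 ell [ 381.4 -322.8] [ 28.7 137.6]
area 6433.5 px [601. 330.] c 0.3715 -0.485 r 0.0505 ell [ 370.3 -485.5] [55.  98.2]
area 7136.5 px [ 42. 337.] c 0.4143 -0.1592 r 0.0501 ell [ 406.8 -158.3] [61.  97.2]
area 2005.5 px [396. 276.] c 0.4332 -0.3661 r 0.0249 ell [ 432.2 -367.8] [16.8 49.7]
area 2007.0 px [251. 276.] c 0.4422 -0.2944 r 0.0248 ell [ 441.4 -292.4] [16.8 50. ]
area 6235.5 px [324. 257.] c 0.448 -0.3313 r 0.0246 ell [ 447.8 -331.5] [45.1 48.6]
area 2405.5 px [154. 111.] c 0.5286 -0.2652 r 0.013 ell [ 528.9 -265.1] [24.2 25.6]
area 1998.0 px [626.  49.] c 0.5317 -0.48 r 0.0217 ell [ 530.9 -478.1] [15.1 47.4]
area 3702.5 px [460.  14.] c 0.5527 -0.4038 r 0.0314 ell [ 551.8 -394.4] [12.4 81.9]
[ 0.44285274 -0.33187051  0.143093  ] 0.04870607822668086 14.999700039625168 [-0.38061028  0.15032978 -0.59784172]
[[ 0.366 -0.026  1.366]
 [ 0.366 -0.026  1.366]
 [ 0.716  0.025  0.141]
 [ 0.711  0.004  0.139]
 [ 0.715  0.01   0.135]
 [ 0.722  0.04   0.132]
 [ 0.714  0.044  0.127]
 [ 0.709  0.041  0.12 ]
 [ 0.706  0.023  0.111]
 [ 0.549  0.059  0.098]]
```

View pics/w3.png

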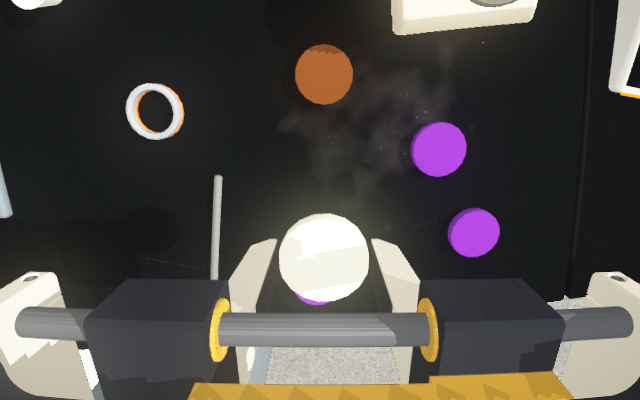

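The disc is held squarely at (324,257). I'll carry it to a viewing pose short of the seat.

Request:
move_arm:
  commands:
    - {"x": 0.004, "y": -0.06, "z": 0, "rx": 0, "ry": 0, "rz": 0, "gripper": 0.4}
    - {"x": 0.009, "y": -0.12, "z": 0, "rx": 0, "ry": 0, "rz": 0, "gripper": 0.4}
    - {"x": 0.013, "y": -0.18, "z": 0, "rx": 0, "ry": 0, "rz": 0, "gripper": 0.4}
    - {"x": 0.018, "y": -0.24, "z": 0, "rx": 0, "ry": 0, "rz": 0, "gripper": 0.4}
    - {"x": 0.022, "y": -0.3, "z": 0, "rx": 0, "ry": 0, "rz": 0, "gripper": 0.4}
    - {"x": 0.026, "y": -0.36, "z": 0, "rx": 0, "ry": 0, "rz": 0, "gripper": 0.4}
    - {"x": 0.031, "y": -0.42, "z": 0, "rx": 0, "ry": 0, "rz": 0, "gripper": 0.4}
    - {"x": 0.035, "y": -0.48, "z": 0, "rx": 0, "ry": 0, "rz": 0, "gripper": 0.4}

```text
time: 5.22
eef_pos: [0.5376, 0.1409, 0.1421]
eef_rot: [[0.992, -0.125, -0.003], [-0.125, -0.992, -0.001], [-0.003, 0.001, -1.0]]
force: [1.0, 0.4, -0.7]
width: 0.0483
grip_force: 15.0
```

Request:
move_arm:
  commands:
    - {"x": 0, "y": 0, "z": 0, "rx": 0, "ry": 0, "rz": 0, "gripper": 0.4}
    - {"x": 0, "y": 0, "z": 0, "rx": 0, "ry": 0, "rz": 0, "gripper": 0.4}

```text
time: 5.48
eef_pos: [0.5372, 0.1384, 0.1422]
eef_rot: [[0.992, -0.125, -0.003], [-0.125, -0.992, -0.002], [-0.003, 0.002, -1.0]]
force: [0.2, -1.7, -0.9]
width: 0.0482
grip_force: 15.0
```

```bash
cat >> h.py <<'E'
class _: pass
TOOL=dict(eef_rot=np.eye(3),eef_pos=np.zeros(3))
E
python3 - <<'E'
from h import *
st=get_state(); im,d=camera("wrist"); save("w4",im); np.save("d4.npy",d)
print(st["eef_pos"],np.round(st["eef_rot"],3))
# everything in tool frame (tool z down)
zt=st["eef_pos"][2]
for l,z in(("seat",.078),("filter_disc",None),("handle",.087),("pointer",.044),("mark",.032)):
    for r in spot_point(l,"wrist")[:2]:
        uv=np.array(r["position"])*[640,400]
        if z is None: print(l,r["confidence"],uv.round(1),onz("wrist",[uv],.004,TOOL).round(4)); continue
        print(l,round(r["confidence"],2),uv.round(1),"tool",onz("wrist",[uv],zt-z,TOOL)[0].round(4),"world",onz("wrist",[uv],z,st)[0].round(4),d[int(uv[1]),int(uv[0])])
    for r in cut_out(l,"wrist")[:1] if l!="mark" and l!="seat" else []:
        print(l,r["confidence"],r["pixels"].sum(),np.array(r["position"])*[640,400])
E
```

```text
[0.53718335 0.13842224 0.14222643] [[ 0.992 -0.125 -0.003]
 [-0.125 -0.992 -0.002]
 [-0.003  0.002 -1.   ]]
seat 0.58 [317.  113.7] tool [ 0.0726 -0.0055  0.0642] world [0.6098 0.1347 0.078 ] 0.2220193
seat 0.21 [ 82.3 250.1] tool [-0.0299 -0.1932  0.0642] world [0.5315 0.3334 0.078 ] 0.33101955
filter_disc 0.89 [324.6 254.9] [[-0.0029 -0.0005  0.004 ]]
filter_disc 0.4 [ 80.6 253.4] [[-0.0033 -0.1446  0.004 ]]
filter_disc 0.85 6353 [325.696 256.4  ]
handle 0.67 [452.6 182.5] tool [0.027  0.0886 0.0552] world [0.5528 0.047  0.087 ] 0.22092916
handle 0.61 3725 [443.776 177.4  ]
pointer 0.82 [494.8 169.6] tool [0.0278 0.1405 0.0982] world [ 0.5469 -0.0048  0.044 ] 0.26616976
pointer 0.52 [590.7  35.7] tool [0.134  0.2053 0.0982] world [ 0.6443 -0.0823  0.044 ] 0.25812575
pointer 0.89 3742 [443.328 177.48 ]
mark 0.63 [479.  223.2] tool [-0.0239  0.1395  0.1102] world [0.4955 0.0026 0.032 ] 0.29506075
```

View pics/w4.png

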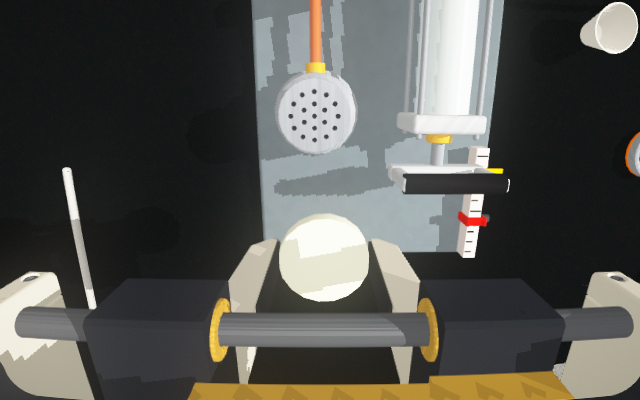

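The view shows the held disc at (324,257), the seat at (316,112), the handle bar at (455,183), the pointer at (494,170) and the red mark at (472,218). I'll fit circles to the disc and the seat.

```bash
cat >> h.py <<'E'
def circ(P):
    A=np.c_[2*P,np.ones(len(P))]; s=np.linalg.lstsq(A,(P**2).sum(1),rcond=None)[0]
    return s[:2],np.sqrt(s[2]+s[:2]@s[:2])
def rcirc(P,n=6):
    k=np.ones(len(P),bool)
    for _ in range(n):
        c,r=circ(P[k]); e=abs(np.hypot(*(P-c).T)-r); k=e<max(.0006,1.5*np.median(e))
    return c,r,k.mean()
E
python3 - <<'E'
from h import *
im=cv2.imread("pics/w4.png"); d=np.load("d4.npy"); h=cv2.cvtColor(im,cv2.COLOR_BGR2HSV)
P=lambda u,v:atdepth("wrist",[(u,v)],[d[v,u]],TOOL)[0]
print("disc top",[P(u,v).round(4) for u,v in((300,230),(324,257),(350,240),(324,285))])
print("seat",[P(u,v).round(4) for u,v in((290,112),(322,112),(340,112),(316,84),(316,136))])
print("bar",P(430,183).round(4),P(480,183).round(4))
def fit(mask,u,v,z):
    m=mask.astype(np.uint8); m=cv2.morphologyEx(m,cv2.MORPH_CLOSE,np.ones((7,7)))
    n,l=cv2.connectedComponents(m); m=(l==l[v,u]).astype(np.uint8)
    c=max(cv2.findContours(m,cv2.RETR_EXTERNAL,cv2.CHAIN_APPROX_NONE)[0],key=len)[:,0]
    print(cv2.boundingRect(c),rcirc(onz("wrist",c,z,TOOL)[:,:2]))
vv,uu=np.mgrid[:400,:640]
W=atdepth("wrist",np.c_[uu.ravel(),vv.ravel()],d.ravel(),TOOL).reshape(400,640,3)
zd=np.median(W[240:275,310:340,2]); zs=np.median(W[100:125,300:335,2]); print(zd,zs)
near=lambda u,v,r:np.hypot(uu-u,vv-v)<r
fit((abs(W[...,2]-zd)<.003)&near(324,257,60)&(h[...,2]>150)&(h[...,1]<60),324,257,zd)
fit((abs(W[...,2]-zd)<.0015)&near(324,257,50),324,257,zd)
fit((abs(W[...,2]-zs)<.003)&near(316,112,60),316,110,zs)
E
```

```text
disc top [array([ 0.0158, -0.0134, -0.005 ]), array([ 0.0007, -0.0008, -0.0059]), array([ 0.0104,  0.0129, -0.0057]), array([-0.0165, -0.0008, -0.0057])]
seat [array([ 0.0738, -0.0238,  0.0641]), array([ 0.0738, -0.0022,  0.0638]), array([0.0738, 0.01  , 0.0638]), array([ 0.0919, -0.0061,  0.0645]), array([ 0.0577, -0.0063,  0.0644])]
bar [0.0282 0.0705 0.0486] [0.0285 0.1046 0.0479]
-0.005068701118804683 0.06363101976778568
(266, 217, 117, 85) (array([-0.00191012, -0.00097445]), np.float64(0.024824509924336855), np.float64(0.7047619047619048))
(276, 217, 97, 85) (array([-0.00218325, -0.00105629]), np.float64(0.02467720454205996), np.float64(0.8905660377358491))
(278, 78, 73, 75) (array([ 0.07127737, -0.00766675]), np.float64(0.024527787117336223), np.float64(0.995260663507109))
```

Request:
move_arm:
  commands:
    - {"x": 0.01, "y": -0.006, "z": 0.02, "rx": 0, "ry": 0, "rz": 0, "gripper": 0.4}
    - {"x": 0.01, "y": -0.006, "z": 0.035, "rx": 0, "ry": 0, "rz": 0, "gripper": 0.4}
    - {"x": 0.01, "y": -0.006, "z": 0.035, "rx": 0, "ry": 0, "rz": 0, "gripper": 0.4}
    - {"x": 0.01, "y": -0.006, "z": 0.035, "rx": 0, "ry": 0, "rz": 0, "gripper": 0.4}

```text
time: 6.42
eef_pos: [0.5488, 0.1438, 0.109]
eef_rot: [[0.992, -0.125, 0.0], [-0.125, -0.992, -0.0], [0.0, -0.0, -1.0]]
force: [-0.2, 0.2, -0.5]
width: 0.0485
grip_force: 15.0
```

```bash
cat >> h.py <<'E'
def look(name,items):
    "items: (u,v,ru) pixel guess, radius of search, depth tol; circle fits in tool frame"
    im,d=camera("wrist"); save(name,im); vv,uu=np.mgrid[:400,:640]
    W=atdepth("wrist",np.c_[uu.ravel(),vv.ravel()],d.ravel(),TOOL).reshape(400,640,3)
    for u,v,rad,tol in items:
        z=np.median(W[v-8:v+8,u-8:u+8,2])
        m=((abs(W[...,2]-z)<tol)&(np.hypot(uu-u,vv-v)<rad)).astype(np.uint8)
        m=cv2.morphologyEx(m,cv2.MORPH_CLOSE,np.ones((5,5)))
        m=(lambda l:(l==l[v,u]).astype(np.uint8))(cv2.connectedComponents(m)[1])
        c=max(cv2.findContours(m,cv2.RETR_EXTERNAL,cv2.CHAIN_APPROX_NONE)[0],key=len)[:,0]
        cc,r,k=rcirc(onz("wrist",c,z,TOOL)[:,:2]); print((u,v),"z",z.round(4),"c",cc.round(4),"r",r.round(4),k.round(2),cv2.boundingRect(c))
    return im,d,W
E
python3 - <<'E'
from h import *
st=get_state(); zt=st["eef_pos"][2]; print(st["eef_pos"],st["time"])
im,d,W=look("w5",[(324,257,50,.0015),(322,100,60,.002),(322,100,60,.001)])
for _ in range(2):
  for r in spot_point("seat","wrist")[:1]:
    uv=np.array(r["position"])*[640,400]; print(r["confidence"],uv,onz("wrist",[uv],zt-.078,TOOL)[0].round(4))
  camera("wrist")
E
```

```text
[0.54878502 0.14384988 0.1089795 ] 6.425
(324, 257) z -0.005 c [-0.0022 -0.001 ] r 0.0247 0.89 (276, 217, 97, 85)
(322, 100) z 0.0309 c [ 0.0626 -0.0006] r 0.0229 0.61 (283, 93, 84, 67)
(322, 100) z 0.0309 c [ 0.0627 -0.0006] r 0.0228 0.59 (283, 93, 84, 67)
0.76 [325.312 136.68 ] [ 0.0605 -0.      0.031 ]
0.6 [326.72 138.92] [0.0592 0.0008 0.031 ]
```

Run:
```python
from h import *
im,d,W=look("w6",[(326,130,60,.0015),(326,130,60,.003)])
h=cv2.cvtColor(im,cv2.COLOR_RGB2GRAY)
# holes centroid
m=(h<60)&(np.abs(W[...,2]-.031)<.01); m[:85]=0;m[175:]=0;m[:,:285]=0;m[:,365:]=0
n,l,s,c=cv2.connectedComponentsWithStats(m.astype(np.uint8)); g=[i for i in range(1,n) if 6<s[i,4]<80]
p=onz("wrist",c[g],.031,TOOL)[:,:2]; print(len(g),p.mean(0).round(4),((p.max(0)+p.min(0))/2).round(4)); cv2.imwrite("pics/s.png",im[60:190,250:400,::-1].repeat(4,0).repeat(4,1))
```

```text
(326, 130) z 0.031 c [ 0.0604 -0.0003] r 0.0244 0.99 (283, 94, 84, 84)
(326, 130) z 0.031 c [ 0.0603 -0.0004] r 0.0244 1.0 (283, 94, 84, 84)Traceback (most recent call last):
  File "<stdin>", line 7, in <module>
  File "h.py", line 18, in onz
    o,r=rays(n,uv,st); return o+r*((z-o[2])/r[:,2])[:,None]
        ~~~~^^^^^^^^^
  File "h.py", line 15, in rays
    p=cv2.undistortPoints(np.array(uv,float).reshape(-1,1,2),k,d)[:,0]
      ~~~~~~~~~~~~~~~~~~~^^^^^^^^^^^^^^^^^^^^^^^^^^^^^^^^^^^^^^^^
cv2.error: OpenCV(4.12.0) /io/opencv/modules/calib3d/src/undistort.dispatch.cpp:347: error: (-215:Assertion failed) CV_IS_MAT(_src) && CV_IS_MAT(_dst) && (_src->rows == 1 || _src->cols == 1) && (_dst->rows == 1 || _dst->cols == 1) && _src->cols + _src->rows - 1 == _dst->rows + _dst->cols - 1 && (CV_MAT_TYPE(_src->type) == CV_32FC2 || CV_MAT_TYPE(_src->type) == CV_64FC2) && (CV_MAT_TYPE(_dst->type) == CV_32FC2 || CV_MAT_TYPE(_dst->type) == CV_64FC2) in function 'cvUndistortPointsInternal'
```

Request:
move_arm:
  commands:
    - {"x": 0.03, "y": 0.0005, "z": 0, "rx": 0, "ry": 0, "rz": 0, "gripper": 0.4}
    - {"x": 0.0626, "y": 0.0007, "z": 0.005, "rx": 0, "ry": 0, "rz": 0, "gripper": 0.4}
    - {"x": 0.0626, "y": 0.0007, "z": 0.015, "rx": 0, "ry": 0, "rz": 0, "gripper": 0.4}
    - {"x": 0.0626, "y": 0.0007, "z": 0.022, "rx": 0, "ry": 0, "rz": 0, "gripper": 0.4}
    - {"x": 0.0626, "y": 0.0007, "z": 0.025, "rx": 0, "ry": 0, "rz": 0, "gripper": 0.4}
    - {"x": 0.0626, "y": 0.0007, "z": 0.026, "rx": 0, "ry": 0, "rz": 0, "gripper": 0.4}
    - {"x": 0.0626, "y": 0.0007, "z": 0.026, "rx": 0, "ry": 0, "rz": 0, "gripper": 0.4}

```text
time: 7.6
eef_pos: [0.6108, 0.1359, 0.0831]
eef_rot: [[0.992, -0.124, 0.001], [-0.124, -0.992, 0.0], [0.001, -0.001, -1.0]]
force: [-0.4, 0.9, 0.7]
width: 0.0485
grip_force: 15.0
```

Contact is light. I'll release it with a small opening, rise, back off and look.

Request:
move_arm:
  commands:
    - {"x": 0, "y": 0, "z": 0, "rx": 0, "ry": 0, "rz": 0, "gripper": 0.58}
    - {"x": 0, "y": 0, "z": 0, "rx": 0, "ry": 0, "rz": 0, "gripper": 0.65}
    - {"x": 0, "y": 0, "z": 0, "rx": 0, "ry": 0, "rz": 0, "gripper": 0.7}
    - {"x": 0, "y": 0, "z": -0.02, "rx": 0, "ry": 0, "rz": 0, "gripper": 0.7}
    - {"x": -0.03, "y": 0, "z": -0.04, "rx": 0, "ry": 0, "rz": 0, "gripper": 0.9}
    - {"x": -0.06, "y": 0, "z": -0.06, "rx": 0, "ry": 0, "rz": 0, "gripper": 1}
    - {"x": -0.06, "y": 0, "z": -0.06, "rx": 0, "ry": 0, "rz": 0, "gripper": 1}
    - {"x": -0.06, "y": 0, "z": -0.06, "rx": 0, "ry": 0, "rz": 0, "gripper": 1}

```text
time: 8.6
eef_pos: [0.5521, 0.1427, 0.1425]
eef_rot: [[0.992, -0.125, 0.001], [-0.125, -0.992, -0.0], [0.001, 0.0, -1.0]]
force: [0.0, 0.4, 0.7]
width: 0.093
grip_force: 0.0
```

Run:
```python
from h import *
st=get_state(); print(st["eef_pos"],st["time"])
im,d,W=look("w7",[(318,125,60,.0015)])
save("w7c",im[50:200,240:410].repeat(4,0).repeat(4,1))
goal([.5352,-.1886,.14],np.radians(-7.2),st)
```

```text
[0.55210568 0.14273455 0.14253069] 8.6
(318, 125) z 0.0542 c [ 0.0566 -0.0016] r 0.0243 0.98 (286, 101, 75, 75)
shift [0.0247 0.3308 0.0026] rotvec [ 0.    -0.001  0.   ] t 8.6
```

View pics/w7c.png

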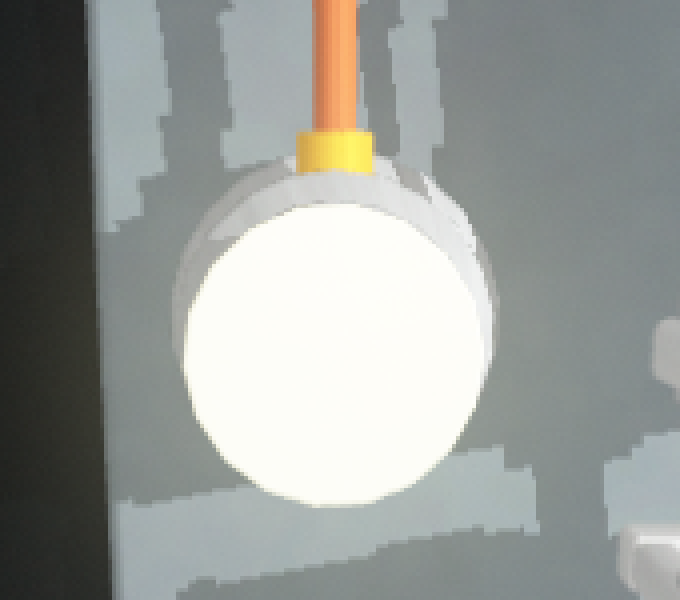

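The disc lies flat on the seat, within about 1 mm of the seat centre measured earlier. Next is the ring.

Request:
move_arm:
  commands:
    - {"x": 0.002, "y": 0.06, "z": 0, "rx": 0, "ry": 0, "rz": 0, "gripper": 1}
    - {"x": 0.005, "y": 0.12, "z": 0, "rx": 0, "ry": 0, "rz": 0, "gripper": 1}
    - {"x": 0.008, "y": 0.18, "z": 0, "rx": 0, "ry": 0, "rz": 0, "gripper": 1}
    - {"x": 0.012, "y": 0.24, "z": 0, "rx": 0, "ry": 0, "rz": 0, "gripper": 1}
    - {"x": 0.018, "y": 0.3, "z": 0.003, "rx": 0, "ry": 0, "rz": 0, "gripper": 1}
    - {"x": 0.0247, "y": 0.331, "z": 0.003, "rx": 0, "ry": 0, "rz": 0, "gripper": 1}
    - {"x": 0.0247, "y": 0.331, "z": 0.003, "rx": 0, "ry": 0, "rz": 0, "gripper": 1}
    - {"x": 0.0247, "y": 0.331, "z": 0.003, "rx": 0, "ry": 0, "rz": 0, "gripper": 1}

```text
time: 9.65
eef_pos: [0.5348, -0.1871, 0.1389]
eef_rot: [[0.992, -0.124, -0.001], [-0.124, -0.992, 0.002], [-0.001, -0.002, -1.0]]
force: [0.4, 0.8, 0.2]
width: 0.0928
grip_force: 0.0
```

Run:
```python
from h import *
st=get_state(); print(st["eef_pos"],st["time"])
im,d=camera("wrist"); save("w8",im)
vv,uu=np.mgrid[:400,:640]
W=atdepth("wrist",np.c_[uu.ravel(),vv.ravel()],d.ravel(),st).reshape(400,640,3)
m=((abs(W[...,2]-.012)<.005)&(uu>240)&(uu<400)&(vv>110)&(vv<270)&(im.max(2)>70)).astype(np.uint8)
c=max(cv2.findContours(m,cv2.RETR_EXTERNAL,cv2.CHAIN_APPROX_NONE)[0],key=len)[:,0]
print(cv2.boundingRect(c),rcirc(onz("wrist",c,st["eef_pos"][2]-.012,TOOL)[:,:2]))
r=cut_out("clamp_ring","wrist"); print([(x["confidence"],np.array(x["position"])*[640,400]) for x in r])
```

```text
[ 0.53476178 -0.1870784   0.13889663] 9.65
(299, 164, 54, 53) (array([0.00178294, 0.00086327]), np.float64(0.02433014380420312), np.float64(0.9459459459459459))
[(0.62, array([331.52, 205.28]))]
```

View pics/w8.png

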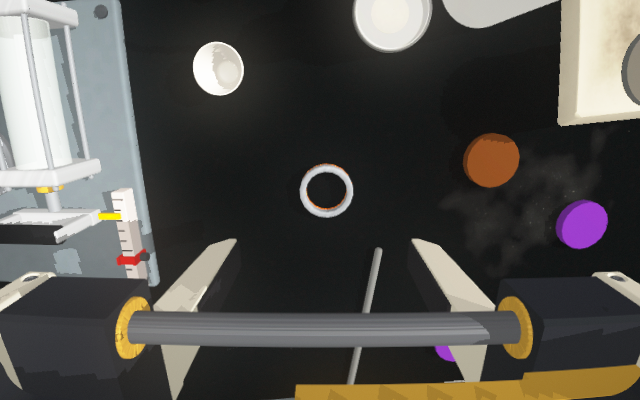

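The ring is at (326,190) with its orange face on the bench. The spatula tip at (378,250) is clear of the fingers, so I'm picking it up.

Request:
move_arm:
  commands:
    - {"x": 0.0018, "y": 0.0009, "z": 0.05, "rx": 0, "ry": 0, "rz": 0, "gripper": 0.9}
    - {"x": 0.0018, "y": 0.0009, "z": 0.1, "rx": 0, "ry": 0, "rz": 0, "gripper": 0.8}
    - {"x": 0.0018, "y": 0.0009, "z": 0.125, "rx": 0, "ry": 0, "rz": 0, "gripper": 0.7}
    - {"x": 0.0018, "y": 0.0009, "z": 0.134, "rx": 0, "ry": 0, "rz": 0, "gripper": 0.65}
    - {"x": 0.0018, "y": 0.0009, "z": 0.134, "rx": 0, "ry": 0, "rz": 0, "gripper": 0.4}
    - {"x": 0.0018, "y": 0.0009, "z": 0.134, "rx": 0, "ry": 0, "rz": 0, "gripper": 0.4}
    - {"x": 0.0018, "y": 0.0009, "z": 0.134, "rx": 0, "ry": 0, "rz": 0, "gripper": 0.4}
    - {"x": 0.0018, "y": 0.0009, "z": 0.134, "rx": 0, "ry": 0, "rz": 0, "gripper": 0.4}

```text
time: 10.75
eef_pos: [0.5366, -0.1897, 0.0064]
eef_rot: [[0.992, -0.125, 0.001], [-0.125, -0.992, -0.0], [0.001, 0.0, -1.0]]
force: [0.1, 0.1, 0.6]
width: 0.0496
grip_force: 15.0
```

Request:
move_arm:
  commands:
    - {"x": 0, "y": 0, "z": -0.04, "rx": 0, "ry": 0, "rz": 0, "gripper": 0.4}
    - {"x": 0, "y": 0, "z": -0.09, "rx": 0, "ry": 0, "rz": 0, "gripper": 0.4}
    - {"x": -0.008, "y": -0.04, "z": -0.12, "rx": 0, "ry": 0, "rz": 0, "gripper": 0.4}
    - {"x": -0.016, "y": -0.1, "z": -0.125, "rx": 0, "ry": 0, "rz": 0, "gripper": 0.4}
    - {"x": -0.022, "y": -0.16, "z": -0.125, "rx": 0, "ry": 0, "rz": 0, "gripper": 0.4}
    - {"x": -0.028, "y": -0.22, "z": -0.125, "rx": 0, "ry": 0, "rz": 0, "gripper": 0.4}
    - {"x": -0.03, "y": -0.28, "z": -0.125, "rx": 0, "ry": 0, "rz": 0, "gripper": 0.4}
    - {"x": -0.03, "y": -0.331, "z": -0.125, "rx": 0, "ry": 0, "rz": 0, "gripper": 0.4}

```text
time: 11.75
eef_pos: [0.5474, 0.1454, 0.1311]
eef_rot: [[0.992, -0.123, 0.0], [-0.123, -0.992, 0.001], [0.0, -0.001, -1.0]]
force: [0.9, -0.5, -1.3]
width: 0.0499
grip_force: 15.0
```

Request:
move_arm:
  commands:
    - {"x": 0, "y": 0, "z": 0.015, "rx": 0, "ry": 0, "rz": 0, "gripper": 0.4}
    - {"x": 0, "y": 0, "z": 0.015, "rx": 0, "ry": 0, "rz": 0, "gripper": 0.4}
    - {"x": 0, "y": 0, "z": 0.015, "rx": 0, "ry": 0, "rz": 0, "gripper": 0.4}

```text
time: 12.12
eef_pos: [0.5479, 0.1403, 0.1159]
eef_rot: [[0.992, -0.128, 0.0], [-0.128, -0.992, -0.001], [0.0, 0.001, -1.0]]
force: [0.2, -0.8, -0.7]
width: 0.0501
grip_force: 15.0
```

Run:
```python
from h import *
st=get_state(); print(st["eef_pos"],st["time"])
im,d,W=look("w9",[(318,120,60,.0015)])
z=-.0065; r=W[225:290,270:380,2]; print(np.percentile(r[abs(r)<.02],[10,25,50,75]))
```

```text
[0.54791572 0.14029775 0.11586504] 12.125
(318, 120) z 0.0276 c [ 0.0605 -0.0048] r 0.0244 0.98 (275, 93, 86, 86)
[-0.00909836 -0.00596205 -0.00522856 -0.00336069]
```

View pics/w9.png

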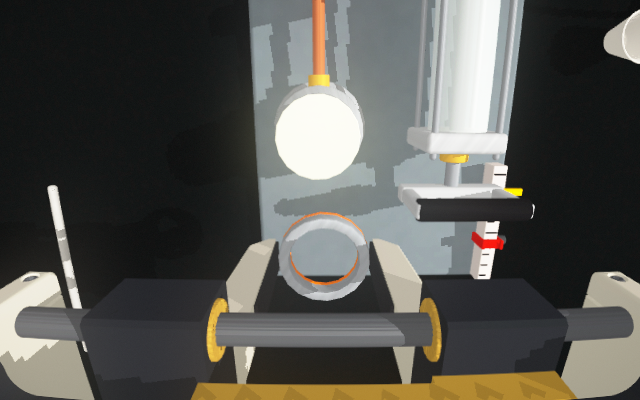

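The ring is held square with its orange face down at (324,256), and the disc lies on the seat at (319,137). I'll fit the held ring.

Run:
```python
from h import *
from scipy.optimize import least_squares
im,d=camera("wrist"); vv,uu=np.mgrid[:400,:640]
W=atdepth("wrist",np.c_[uu.ravel(),vv.ravel()],d.ravel(),TOOL).reshape(400,640,3)
reg=(np.hypot(uu-324,vv-256)<48)&(W[...,2]<.009)&(W[...,2]>-.012)
r=W[...,2][reg&(vv>288)]; zt=np.median(r); print("top z from lower rim",zt,len(r))
for z,sel in((zt,None),):
  for tol in(.0012,.002):
    m=(reg&(abs(W[...,2]-z)<tol)).astype(np.uint8)
    c=max(cv2.findContours(cv2.morphologyEx(m,cv2.MORPH_CLOSE,np.ones((3,3))),cv2.RETR_EXTERNAL,cv2.CHAIN_APPROX_NONE)[0],key=len)[:,0]
    P=onz("wrist",c,z,TOOL)[:,:2]
    for q in(0,250,265):
        p=P[(c[:,1]>q)]; p=p[:]
        s=least_squares(lambda a:np.hypot(*(p-a).T)-.025,[0,0],loss="soft_l1",f_scale=.0005); print(tol,q,s.x.round(4),cv2.boundingRect(c))
    print(rcirc(P))
_=look("w10",[(319,137,60,.0015)])
```

```text
top z from lower rim -0.005493084192494446 506
0.0012 0 [-0.0016 -0.001 ] (277, 217, 94, 84)
0.0012 250 [-0.0009 -0.0011] (277, 217, 94, 84)
0.0012 265 [-0.0009 -0.001 ] (277, 217, 94, 84)
(array([-0.00159901, -0.00093235]), np.float64(0.024401944257516694), np.float64(0.896551724137931))
0.002 0 [-0.0014 -0.001 ] (277, 216, 95, 85)
0.002 250 [-0.0009 -0.0011] (277, 216, 95, 85)
0.002 265 [-0.0009 -0.001 ] (277, 216, 95, 85)
(array([-0.00135794, -0.00106081]), np.float64(0.02462725830819695), np.float64(0.8778625954198473))
(319, 137) z 0.028 c [ 0.0603 -0.0042] r 0.0244 0.98 (276, 94, 86, 85)
```

Request:
move_arm:
  commands:
    - {"x": 0.03, "y": -0.002, "z": 0, "rx": 0, "ry": 0, "rz": 0, "gripper": 0.4}
    - {"x": 0.0617, "y": -0.0035, "z": 0.004, "rx": 0, "ry": 0, "rz": 0, "gripper": 0.4}
    - {"x": 0.0617, "y": -0.0035, "z": 0.011, "rx": 0, "ry": 0, "rz": 0, "gripper": 0.4}
    - {"x": 0.0617, "y": -0.0035, "z": 0.017, "rx": 0, "ry": 0, "rz": 0, "gripper": 0.4}
    - {"x": 0.0617, "y": -0.0035, "z": 0.02, "rx": 0, "ry": 0, "rz": 0, "gripper": 0.4}
    - {"x": 0.0617, "y": -0.0035, "z": 0.021, "rx": 0, "ry": 0, "rz": 0, "gripper": 0.4}
    - {"x": 0.0617, "y": -0.0035, "z": 0.0215, "rx": 0, "ry": 0, "rz": 0, "gripper": 0.4}

```text
time: 13.15
eef_pos: [0.6092, 0.1386, 0.0945]
eef_rot: [[0.992, -0.124, 0.0], [-0.124, -0.992, 0.0], [-0.0, -0.0, -1.0]]
force: [-0.4, -0.2, 0.9]
width: 0.0495
grip_force: 15.0
```

Request:
move_arm:
  commands:
    - {"x": 0, "y": 0, "z": 0, "rx": 0, "ry": 0, "rz": 0, "gripper": 0.58}
    - {"x": 0, "y": 0, "z": 0, "rx": 0, "ry": 0, "rz": 0, "gripper": 0.65}
    - {"x": 0, "y": 0, "z": 0, "rx": 0, "ry": 0, "rz": 0, "gripper": 0.7}
    - {"x": 0, "y": 0, "z": -0.02, "rx": 0, "ry": 0, "rz": 0, "gripper": 0.7}
    - {"x": -0.03, "y": 0, "z": -0.04, "rx": 0, "ry": 0, "rz": 0, "gripper": 0.7}
    - {"x": -0.06, "y": 0, "z": -0.05, "rx": 0, "ry": 0, "rz": 0, "gripper": 0.6}
    - {"x": -0.06, "y": 0, "z": -0.05, "rx": 0, "ry": 0, "rz": 0, "gripper": 0.6}
    - {"x": -0.06, "y": 0, "z": -0.05, "rx": 0, "ry": 0, "rz": 0, "gripper": 0.6}

```text
time: 14.15
eef_pos: [0.5508, 0.1456, 0.1442]
eef_rot: [[0.992, -0.125, 0.001], [-0.125, -0.992, -0.0], [0.001, -0.0, -1.0]]
force: [-0.2, 0.8, -0.1]
width: 0.056
grip_force: 0.0
```

Run:
```python
from h import *
st=get_state(); zt=st["eef_pos"][2]; print(st["eef_pos"],np.round(st["eef_rot"],3),st["time"])
im,d=camera("wrist"); save("w11",im); vv,uu=np.mgrid[:400,:640]
W=atdepth("wrist",np.c_[uu.ravel(),vv.ravel()],d.ravel(),st).reshape(400,640,3); WT=atdepth("wrist",np.c_[uu.ravel(),vv.ravel()],d.ravel(),TOOL).reshape(400,640,3)
m=((W[...,2]>.094)&(W[...,2]<.106)&(uu<400)&(uu>240)&(vv<220)).astype(np.uint8)
c=max(cv2.findContours(m,cv2.RETR_EXTERNAL,cv2.CHAIN_APPROX_NONE)[0],key=len)[:,0]
P=onz("wrist",c,.100,st)[:,:2]; print("ring",rcirc(P),cv2.boundingRect(c),np.median(W[...,2][m>0]))
h=cv2.cvtColor(im,cv2.COLOR_RGB2HSV); R=st["eef_rot"]
def col(nm,mask,z):
    ys,xs=np.nonzero(mask&(uu>400)&(uu<560)&(vv<280)); uv=np.array([xs.mean(),ys.mean()])
    print(nm,len(xs),uv.round(1),(xs.min(),xs.max(),ys.min(),ys.max()),"tool",onz("wrist",[uv],zt-z,TOOL)[0].round(4),"world",onz("wrist",[uv],z,st)[0].round(4))
col("mark",((h[...,0]<6)|(h[...,0]>174))&(h[...,1]>150)&(h[...,2]>90)&(abs(W[...,2]-.032)<.005),.032)
col("pointer",(abs(h[...,0].astype(int)-28)<6)&(h[...,1]>120)&(h[...,2]>90)&(W[...,2]<.06),.044)
b=(W[...,2]>.083)&(W[...,2]<.1)&(im.max(2)<70)&(uu>400)
p=WT[b]; print("bar tool",p.mean(0).round(4),np.percentile(p,[2,98],axis=0).round(4))
for l,z in(("handle",.087),("pointer",.044),("mark",.032)):
    for r in spot_point(l,"wrist")[:1]:
        uv=np.array(r["position"])*[640,400]; print(l,r["confidence"],uv.round(1),onz("wrist",[uv],zt-z,TOOL)[0].round(4))
```

```text
[0.55078561 0.14559831 0.14424718] [[ 0.992 -0.125  0.001]
 [-0.125 -0.992 -0.   ]
 [ 0.001 -0.    -1.   ]] 14.15
ring (array([0.6074693 , 0.13985188]), np.float64(0.02425220157388799), np.float64(0.9954337899543378)) (284, 100, 79, 79) 0.09992280590303973
mark 190 [481.8 233.6] (np.int64(471), np.int64(493), np.int64(229), np.int64(238)) tool [-0.0349  0.1447  0.1122] world [0.4982 0.0064 0.032 ]
pointer 164 [479.  171.8] (np.int64(445), np.int64(509), np.int64(153), np.int64(189)) tool [0.0254 0.1283 0.1002] world [0.5601 0.0151 0.044 ]
bar tool [0.0151 0.0977 0.0516] [[0.0075 0.0643 0.049 ]
 [0.0206 0.1317 0.0567]]
handle 0.64 [461.6 202. ] [0.0122 0.0976 0.0572]
pointer 0.66 [501.5 188.2] [0.0114 0.1499 0.1002]
mark 0.72 [480.6 234.9] [-0.0362  0.1437  0.1122]
```

View pics/w11.png

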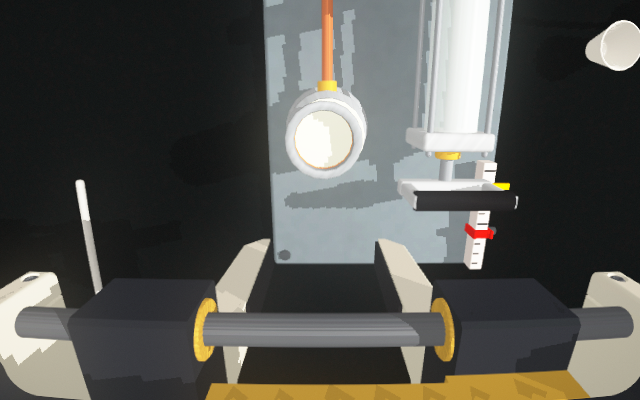

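The ring sits flat and concentric on the disc at (326,138). The bar is at (463,200), the pointer at (502,187) and the red mark at (480,233). Next I'll check the room behind the bar and the joint angles before turning the tool 90°.

Run:
```python
from h import *
st=get_state(); print(np.round(st["joint_positions"],2))
im,d=camera("wrist"); vv,uu=np.mgrid[:400,:640]
W=atdepth("wrist",np.c_[uu.ravel(),vv.ravel()],d.ravel(),TOOL); zz=st["eef_pos"][2]-W[:,2]
k=(abs(W[:,1]-.0976)<.012)&(W[:,0]>-.03)&(W[:,0]<.12)
for a in np.arange(-.03,.12,.006):
    q=k&(abs(W[:,0]-a)<.003); 
    if q.any(): print(round(a,3),zz[q].min().round(3),zz[q].max().round(3))
# yellow pointer tip only
h=cv2.cvtColor(im,cv2.COLOR_RGB2HSV).reshape(-1,3).astype(int)
q=(abs(h[:,0]-28)<6)&(h[:,1]>120)&(h[:,2]>90)&(abs(zz-.044)<.008)&(abs(W[:,1]-.145)<.02); print("ptr",q.sum(),W[q].mean(0).round(4),W[q].min(0).round(4),W[q].max(0).round(4))
q=((h[:,0]<6)|(h[:,0]>174))&(h[:,1]>150)&(h[:,2]>90)&(abs(zz-.032)<.008)&(abs(W[:,1]-.145)<.02); print("mark",q.sum(),W[q].mean(0).round(4),W[q].min(0).round(4),W[q].max(0).round(4))
```

```text
[-0.35  0.57  0.08  1.76 -0.06  0.81 -1.94]
-0.03 0.01 0.014
-0.024 0.01 0.014
-0.018 0.01 0.014
0.006 0.09 0.093
0.012 0.011 0.096
0.018 0.01 0.096
0.024 0.01 0.09
0.03 0.01 0.053
0.036 0.011 0.057
0.042 0.013 0.059
0.048 0.067 0.072
0.054 0.068 0.072
0.06 0.012 0.071
0.066 0.011 0.069
0.072 0.012 0.069
0.078 0.011 0.068
0.084 0.011 0.07
0.09 0.011 0.068
0.096 0.011 0.068
0.102 0.011 0.068
0.108 0.011 0.069
0.114 0.011 0.069
ptr 79 [0.0146 0.1492 0.0982] [0.0114 0.1392 0.0961] [0.0167 0.1554 0.0998]
mark 208 [-0.0343  0.1439  0.1121] [-0.0388  0.1352  0.1082] [-0.0306  0.1564  0.1195]
```

There's about 34 mm behind the bar, and the barrel top is at 72 mm. I'll hold the tips at about 76 mm and turn -90°, which keeps joint 7 in range.

Request:
move_arm:
  commands:
    - {"x": 0.002, "y": 0.013, "z": 0, "rx": 0, "ry": 0, "rz": -0.175, "gripper": 0.55}
    - {"x": 0.004, "y": 0.026, "z": 0, "rx": 0, "ry": 0, "rz": -0.35, "gripper": 0.55}
    - {"x": 0.006, "y": 0.039, "z": 0, "rx": 0, "ry": 0, "rz": -0.525, "gripper": 0.55}
    - {"x": 0.008, "y": 0.052, "z": 0, "rx": 0, "ry": 0, "rz": -0.7, "gripper": 0.55}
    - {"x": 0.01, "y": 0.065, "z": 0, "rx": 0, "ry": 0, "rz": -0.875, "gripper": 0.55}
    - {"x": 0.012, "y": 0.078, "z": 0, "rx": 0, "ry": 0, "rz": -1.05, "gripper": 0.55}
    - {"x": 0.013, "y": 0.09, "z": 0, "rx": 0, "ry": 0, "rz": -1.225, "gripper": 0.55}
    - {"x": 0.014, "y": 0.0985, "z": 0, "rx": 0, "ry": 0, "rz": -1.4, "gripper": 0.55}

```text
time: 15.4
eef_pos: [0.5517, 0.0452, 0.1438]
eef_rot: [[0.288, 0.958, -0.0], [0.958, -0.288, -0.0], [-0.0, -0.0, -1.0]]
force: [-0.8, 0.7, 0.2]
width: 0.0512
grip_force: 0.0
```

Request:
move_arm:
  commands:
    - {"x": 0, "y": 0, "z": 0, "rx": 0, "ry": 0, "rz": -0.171, "gripper": 0.55}
    - {"x": 0, "y": 0, "z": 0, "rx": 0, "ry": 0, "rz": -0.171, "gripper": 0.55}
    - {"x": 0, "y": 0, "z": 0, "rx": 0, "ry": 0, "rz": -0.171, "gripper": 0.55}

```text
time: 15.78
eef_pos: [0.5516, 0.0463, 0.144]
eef_rot: [[0.127, 0.992, -0.0], [0.992, -0.127, 0.0], [0.0, -0.0, -1.0]]
force: [0.4, 0.2, 0.7]
width: 0.0512
grip_force: 0.0
```

Run:
```python
from h import *
st=get_state(); print(st["eef_pos"],np.round(st["eef_rot"],3),np.round(st["joint_positions"],2),st["time"])
im,d=camera("wrist"); vv,uu=np.mgrid[:400,:640]; save("w12",im)
W=atdepth("wrist",np.c_[uu.ravel(),vv.ravel()],d.ravel(),TOOL); zz=st["eef_pos"][2]-W[:,2]
b=(zz>.083)&(zz<.1)&(im.reshape(-1,3).max(1)<80)&(np.abs(W[:,:2])<.07).all(1); p=W[b]
print("bar tool",b.sum(),p.mean(0).round(4),np.percentile(p,[2,98],axis=0).round(4))
h=cv2.cvtColor(im,cv2.COLOR_RGB2HSV).reshape(-1,3).astype(int)
q=(abs(h[:,0]-28)<6)&(h[:,1]>120)&(h[:,2]>90)&(abs(zz-.044)<.008); print("ptr",q.sum(),W[q].mean(0).round(4) if q.any() else 0)
```

```text
[0.5516314  0.04633117 0.14403578] [[ 0.127  0.992 -0.   ]
 [ 0.992 -0.127  0.   ]
 [ 0.    -0.    -1.   ]] [ 0.12  0.58 -0.37  1.79  0.27  0.83 -0.51] 15.775
bar tool 1776 [0.0012 0.0004 0.051 ] [[-0.0333 -0.0063  0.0488]
 [ 0.0342  0.0072  0.0549]]
ptr 101 [0.0315 0.1609 0.1005]
```

View pics/w12.png

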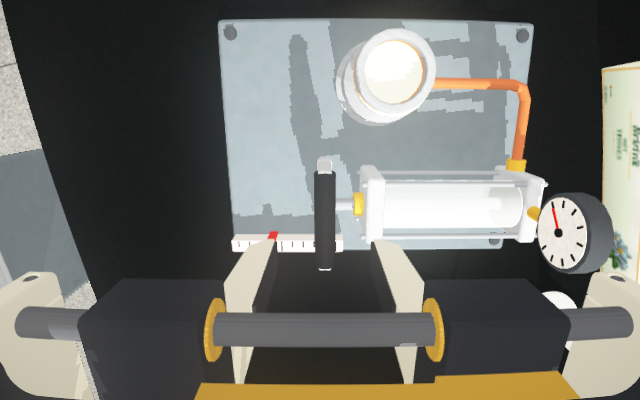

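The bar at (325,220) is centred between the fingers, within 1 mm. That is 12 pictures viewed, two over the limit of 10, so from here I'll use numbers only. Next I descend and pinch.

Request:
move_arm:
  commands:
    - {"x": 0, "y": 0.0005, "z": 0.03, "rx": 0, "ry": 0, "rz": 0, "gripper": 0.55}
    - {"x": 0, "y": 0.0005, "z": 0.055, "rx": 0, "ry": 0, "rz": 0, "gripper": 0.5}
    - {"x": 0, "y": 0.0005, "z": 0.068, "rx": 0, "ry": 0, "rz": 0, "gripper": 0.4}
    - {"x": 0, "y": 0.0005, "z": 0.069, "rx": 0, "ry": 0, "rz": 0, "gripper": 0.1}
    - {"x": 0, "y": 0.0005, "z": 0.069, "rx": 0, "ry": 0, "rz": 0, "gripper": 0}
    - {"x": 0, "y": 0.0005, "z": 0.069, "rx": 0, "ry": 0, "rz": 0, "gripper": 0}
    - {"x": 0, "y": 0.0005, "z": 0.069, "rx": 0, "ry": 0, "rz": 0, "gripper": 0}
  newtons: 35

```text
time: 16.7
eef_pos: [0.5523, 0.0465, 0.0761]
eef_rot: [[0.125, 0.992, 0.001], [0.992, -0.125, 0.0], [0.001, 0.001, -1.0]]
force: [-1.6, 1.1, 2.8]
width: 0.0141
grip_force: 35.0
```

Run:
```python
from h import *
st=get_state(); print(st["eef_pos"],st["width"],st["grip_force"],st["force"])
X=np.array(st["eef_rot"])[:,1]
im,d=camera("top"); h=cv2.cvtColor(im,cv2.COLOR_RGB2HSV).astype(int); vv,uu=np.mgrid[:400,:640]
box=(uu>298)&(uu<320)&(vv>175)&(vv<215)
for n,m,z in(("mark",((h[...,0]<8)|(h[...,0]>172)),.032),("ptr",abs(h[...,0]-28)<8,.044)):
    m=m&box&(h[...,1]>90)&(h[...,2]>70); w=h[...,1]*m
    if m.any():
        c=[(uu*w).sum()/w.sum(),(vv*w).sum()/w.sum()]; p=onz("top",[c],z)[0]; print(n,m.sum(),np.round(c,2),p.round(4),"along tool y",(p@X).round(4))
for l,z in(("pointer",.044),("mark",.032)):
    for r in spot_point(l,"top")[:1]:
        uv=np.array(r["position"])*[640,400]; p=onz("top",[uv],z)[0]; print(l,r["confidence"],uv.round(1),p.round(4),(p@X).round(4))
```

```text
[0.55231776 0.04652494 0.07610881] 0.01412659063909719 35.000810623168945 [-1.61442963  1.13900046  2.80813204]
mark 647 [308.5  194.81] [ 0.5208 -0.0025  0.032 ] along tool y 0.517
```

The grip is good (14 mm, 35 N), but the arm hides the scale from the top camera. I'll pin down the travel from the saved wrist pictures.

Run:
```python
from h import *
vv,uu=np.mgrid[:400,:640]
for n,zt,pt,mk in(("w4",.1422,(494,170),(472,218)),("w8",.1389,(108,216),(130,258)),("w9",.1159,(513,191),(488,240)),("w11",.1442,(502,187),(480,233)),("w5",.109,None,None)):
    if pt is None: continue
    im=cv2.imread(f"pics/{n}.png"); h=cv2.cvtColor(im,cv2.COLOR_BGR2HSV).astype(int); r=[]
    for (u,v),hue,z in((pt,(20,36),.044),(mk,None,.032)):
        k=(h[...,0]>20)&(h[...,0]<36) if hue else (h[...,0]<8)|(h[...,0]>172)
        k&=(h[...,1]>130)&(h[...,2]>90)&(abs(uu-u)<20)&(abs(vv-v)<14)
        ys,xs=np.nonzero(k); p=onz("wrist",np.c_[xs,ys],zt-z,TOOL)
        r.append(p); print(n,len(xs),"mid",((p.min(0)+p.max(0))/2)[:2].round(4),"ext",np.ptp(p,0)[:2].round(4),"mean",p.mean(0)[:2].round(4))
    print("  travel mean",(r[0].mean(0)-r[1].mean(0))[0].round(4))
```

```text
w4 79 mid [0.0282 0.1413] ext [0.0043 0.0149] mean [0.0286 0.1425]
w4 260 mid [-0.0183  0.1338] ext [0.0145 0.0274] mean [-0.0197  0.1339]
  travel mean 0.0484
w8 153 mid [-0.0105 -0.185 ] ext [0.0056 0.0204] mean [-0.0105 -0.185 ]
w8 217 mid [-0.0552 -0.1801] ext [0.0167 0.0302] mean [-0.0572 -0.182 ]
  travel mean 0.0467
w9 110 mid [0.0173 0.1443] ext [0.0056 0.0149] mean [0.0179 0.1456]
w9 311 mid [-0.0284  0.1366] ext [0.0157 0.0288] mean [-0.0296  0.1369]
  travel mean 0.0474
w11 90 mid [0.0149 0.1502] ext [0.0061 0.0148] mean [0.0151 0.1514]
w11 260 mid [-0.0313  0.1427] ext [0.016  0.0281] mean [-0.0325  0.1428]
  travel mean 0.0476
```

Corrected for the clip's visible side face, the travel is about 49 mm. I'm pulling now.

Request:
move_arm:
  commands:
    - {"x": 0, "y": -0.008, "z": 0, "rx": 0, "ry": 0, "rz": 0, "gripper": 0}
    - {"x": 0, "y": -0.016, "z": 0, "rx": 0, "ry": 0, "rz": 0, "gripper": 0}
    - {"x": 0, "y": -0.024, "z": 0, "rx": 0, "ry": 0, "rz": 0, "gripper": 0}
    - {"x": 0, "y": -0.032, "z": 0, "rx": 0, "ry": 0, "rz": 0, "gripper": 0}
    - {"x": 0, "y": -0.04, "z": 0, "rx": 0, "ry": 0, "rz": 0, "gripper": 0}
    - {"x": 0, "y": -0.046, "z": 0, "rx": 0, "ry": 0, "rz": 0, "gripper": 0}
    - {"x": 0, "y": -0.049, "z": 0, "rx": 0, "ry": 0, "rz": 0, "gripper": 0}
    - {"x": 0, "y": -0.049, "z": 0, "rx": 0, "ry": 0, "rz": 0, "gripper": 0}

```text
time: 17.85
eef_pos: [0.5098, 0.0519, 0.0761]
eef_rot: [[0.126, 0.992, 0.014], [0.992, -0.126, 0.002], [0.003, 0.013, -1.0]]
force: [9.9, -0.9, -5.0]
width: 0.0139
grip_force: 35.0
```

Run:
```python
from h import *
vv,uu=np.mgrid[:400,:640]; E=[]
st=get_state(); X=np.array(st["eef_rot"])[:,1]
for k in range(3):
    s=get_state(); E.append(s["eef_pos"]); im,d=camera("wrist")
print("eef",np.mean(E,0).round(4),"travel",((np.mean(E,0)-[.5523,.0465,.0761])@X).round(4),st["width"],st["grip_force"],st["force"],st["time"])
save("w13",im); zt=st["eef_pos"][2]
W=atdepth("wrist",np.c_[uu.ravel(),vv.ravel()],d.ravel(),TOOL).reshape(400,640,3); zz=zt-W[...,2]
h=cv2.cvtColor(im,cv2.COLOR_RGB2HSV).astype(int)
for n,k in(("ptr",(h[...,0]>20)&(h[...,0]<36)&(abs(zz-.044)<.01)),("mark",((h[...,0]<8)|(h[...,0]>172))&(abs(zz-.03)<.012))):
    k&=(h[...,1]>130)&(h[...,2]>80); ys,xs=np.nonzero(k); print(n,len(xs))
    if len(xs): print(xs.min(),xs.max(),ys.min(),ys.max(),W[k].mean(0).round(4))
g=st["eef_rot"]
for c in("scene","top","wrist"):
    if c!="wrist": camera(c)
    for l,z in(("pointer",.044),("mark",.032),("handle",.087)):
        for r in spot_point(l,c)[:1]:
            uv=np.array(r["position"])*[640,400]; p=onz(c,[uv],z,st)[0]; print(c,l,round(r["confidence"],2),uv.round(1),p.round(4),"along",(p@X).round(4))
```

```text
eef [0.5099 0.0519 0.0761] travel -0.0427 0.013933843843410757 34.99787449836731 [ 9.88948167 -0.92587718 -4.95941097] 17.85
ptr 495
424 635 178 250 [0.0206 0.1486 0.0324]
mark 8
309 309 292 299 [-0.0532 -0.0108  0.0429]
scene pointer 0.48 [317.1 209.9] [0.5009 0.0077 0.044 ] along 0.4965
scene handle 0.61 [321.7 190.7] [0.5116 0.0649 0.087 ] along 0.5004
wrist handle 0.68 [321.7 266.5] [0.5083 0.051  0.087 ] along 0.499
```

The arm gives under the spring, so actual travel is about 42.5 mm (9.9 N agrees with 41 mm). I'll pull about 7 mm more, then check the mark against the fingers.

Request:
move_arm:
  commands:
    - {"x": 0, "y": -0.003, "z": 0, "rx": 0, "ry": 0, "rz": 0, "gripper": 0}
    - {"x": 0, "y": -0.007, "z": 0, "rx": 0, "ry": 0, "rz": 0, "gripper": 0}
    - {"x": 0, "y": -0.007, "z": 0, "rx": 0, "ry": 0, "rz": 0, "gripper": 0}
    - {"x": 0, "y": -0.007, "z": 0, "rx": 0, "ry": 0, "rz": 0, "gripper": 0}

```text
time: 19.05
eef_pos: [0.5035, 0.0527, 0.0761]
eef_rot: [[0.126, 0.992, 0.014], [0.992, -0.126, 0.002], [0.004, 0.014, -1.0]]
force: [10.1, -2.0, -5.7]
width: 0.014
grip_force: 35.0
```

Run:
```python
from h import *
vv,uu=np.mgrid[:400,:640]
st=get_state(); X=np.array([.992,-.1255,0]); e=np.array(st["eef_pos"])
print(e.round(4),"travel",((e-[.5523,.0465,.0761])@X).round(4),"along",(e@X).round(4),st["force"],st["time"])
im,d=camera("wrist"); save("w14",im)
W=atdepth("wrist",np.c_[uu.ravel(),vv.ravel()],d.ravel(),st).reshape(400,640,3); h=cv2.cvtColor(im,cv2.COLOR_RGB2HSV).astype(int)
for n,k in(("yel",(h[...,0]>20)&(h[...,0]<36)),("red",((h[...,0]<8)|(h[...,0]>172)))):
    k=(k&(h[...,1]>120)&(h[...,2]>60)&(W[...,2]<.06)&(W[...,2]>.012)).astype(np.uint8)
    N,l,s,c=cv2.connectedComponentsWithStats(k)
    for i in range(1,N):
        if s[i,4]>4: p=W[l==i]; print(n,s[i],p.mean(0).round(4),"along",np.percentile(p@X,[0,50,100]).round(4),"z",np.ptp(p[:,2]).round(4))
white=(W[...,2]>.02)&(W[...,2]<.036)&(h[...,1]<60)&(h[...,2]>120)&(uu>240)&(uu<400)
if white.any(): print("rail",white.sum(),np.percentile(W[white]@X,[0,100]).round(4),uu[white].min(),uu[white].max(),vv[white].min(),vv[white].max())
for k in("scene","top"):
    im,d=camera(k)
    for l,z in(("pointer",.044),("mark",.032)):
        for r in spot_point(l,k)[:1]: uv=np.array(r["position"])*[640,400]; print(k,l,r["confidence"],uv.round(1),(onz(k,[uv],z)[0]@X).round(4))
    hh=cv2.cvtColor(im,cv2.COLOR_RGB2HSV).astype(int)
    if k=="scene":
        b=(uu>295)&(uu<345)&(vv>195)&(vv<230)&(hh[...,1]>110)&(hh[...,2]>70)
        for n,m,z in(("yel",b&(hh[...,0]>20)&(hh[...,0]<36),.044),("red",b&((hh[...,0]<8)|(hh[...,0]>172)),.032)):
            ys,xs=np.nonzero(m); 
            if len(xs): c=[xs.mean(),ys.mean()]; p=onz(k,[c],z)[0]; print(n,len(xs),np.round(c,1),(xs.min(),xs.max(),ys.min(),ys.max()),p.round(4),(p@X).round(4))
```

```text
[0.5035 0.0527 0.0761] travel -0.0492 along 0.4929 [10.11709335 -1.96793741 -5.74856084] 19.05
yel [616 175  24  18 322] [0.714  0.0579 0.0403] along [0.6972 0.7002 0.7099] z 0.0154
yel [433 220  21  31 442] [0.5788 0.0453 0.054 ] along [0.565  0.5682 0.5733] z 0.0181
rail 173 [0.5327 0.5505] 376 399 271 279
scene pointer 0.65 [317.2 207. ] 0.4919
yel 4 [316.  210.5] (np.int64(315), np.int64(317), np.int64(210), np.int64(211)) [0.4975 0.0037 0.044 ] 0.4931
red 14 [316.3 214.5] (np.int64(315), np.int64(318), np.int64(212), np.int64(219)) [ 0.499  -0.0023  0.032 ] 0.4952
top pointer 0.36 [268.3 168.3] 0.5838
```

The scene camera now puts pointer and marker at the same place along the scale: 0.4934 against 0.4933, after height and depth correction. The wrist data agree (0.4929 against 0.4932). I'll let it settle and check the ring once more in numbers.

Request:
move_arm:
  commands:
    - {"x": 0, "y": 0, "z": 0, "rx": 0, "ry": 0, "rz": 0, "gripper": 0}
    - {"x": 0, "y": 0, "z": 0, "rx": 0, "ry": 0, "rz": 0, "gripper": 0}
    - {"x": 0, "y": 0, "z": 0, "rx": 0, "ry": 0, "rz": 0, "gripper": 0}
    - {"x": 0, "y": 0, "z": 0, "rx": 0, "ry": 0, "rz": 0, "gripper": 0}

```text
time: 19.9
eef_pos: [0.5035, 0.0527, 0.0761]
eef_rot: [[0.126, 0.992, 0.014], [0.992, -0.126, 0.002], [0.004, 0.014, -1.0]]
force: [11.3, -1.6, -4.7]
width: 0.0143
grip_force: 35.0
```

Run:
```python
from h import *
vv,uu=np.mgrid[:400,:640]; st=get_state(); X=np.array([.992,-.1255,0]); print((np.array(st["eef_pos"])@X).round(4),st["force"],st["grip_force"])
im,d=camera("wrist")
W=atdepth("wrist",np.c_[uu.ravel(),vv.ravel()],d.ravel(),st).reshape(400,640,3)
near=np.hypot(W[...,0]-.608,W[...,1]-.137)<.045
for lo,hi,z in((.096,.106,.1),(.0855,.092,.088)):
    k=near&(W[...,2]>lo)&(W[...,2]<hi); p=W[k]; print(k.sum(),p.mean(0).round(4) if k.any() else 0)
    if k.sum()>50:
        c=max(cv2.findContours(k.astype(np.uint8),cv2.RETR_EXTERNAL,cv2.CHAIN_APPROX_NONE)[0],key=len)[:,0]; print(rcirc(onz("wrist",c,z,st)[:,:2]),cv2.boundingRect(c))
```

```text
0.4929 [11.29352114 -1.6301368  -4.68169732] 34.99760717153549
5147 [0.606  0.1406 0.0997]
(array([0.60579269, 0.13948144]), np.float64(0.024828721965818663), np.float64(0.8192090395480226)) (481, 0, 114, 121)
5647 [0.6085 0.1389 0.0886]
(array([0.60793834, 0.1382043 ]), np.float64(0.025612391813949684), np.float64(0.589171974522293)) (473, 13, 69, 113)
```

The handle is steady. For one last check on ring against disc, I'll compare each one's offset from the fixed red marker in the saved near-identical views w7 (disc) and w11 (ring).

Run:
```python
from h import *
vv,uu=np.mgrid[:400,:640]
def con(k,u,v):
    l=cv2.connectedComponents(cv2.morphologyEx(k.astype(np.uint8),cv2.MORPH_CLOSE,np.ones((5,5))))[1]
    return (l==l[v,u]).astype(np.uint8)
R={}
for n,zt,z,cx in(("w7",.1425,.088,(324,138)),("w4",.1422,.078,(316,112)),("w9",.1159,.088,(319,137)),("w11",.1442,.1,(326,138))):
    im=cv2.imread(f"pics/{n}.png"); h=cv2.cvtColor(im,cv2.COLOR_BGR2HSV).astype(int)
    k=((h[...,0]<8)|(h[...,0]>172))&(h[...,1]>130)&(h[...,2]>90)&(uu>450)&(uu<520)&(vv>200)&(vv<260)
    ys,xs=np.nonzero(k); p=onz("wrist",np.c_[xs,ys],zt-.032,TOOL); mk=np.array([p[:,0].min(),p[:,1].mean()])
    if n=="w7" or n=="w9": g=(im.min(2)>225)&(np.hypot(uu-cx[0],vv-cx[1])<50)
    elif n=="w11":  # inner hole of ring: bright disc seen through, outer: bright ring
        g=(im.min(2)>150)&(np.hypot(uu-cx[0],vv-cx[1])<44)
    else: g=(im.min(2)>165)&(np.hypot(uu-cx[0],vv-cx[1])<50)
    ys,xs=np.nonzero(g); 
    c=max(cv2.findContours(cv2.morphologyEx(g.astype(np.uint8),cv2.MORPH_CLOSE,np.ones((5,5))),cv2.RETR_EXTERNAL,cv2.CHAIN_APPROX_NONE)[0],key=len)[:,0]
    cc,r,f=rcirc(onz("wrist",c,zt-z,TOOL)[:,:2]); print(n,"c",cc.round(4),r.round(4),f.round(2),cv2.boundingRect(c),"rel mark",(cc-mk).round(4))
# ring hole in w11
im=cv2.imread("pics/w11.png"); g=cv2.cvtColor(im,cv2.COLOR_BGR2GRAY)[85:190:7,270:380:5]; print(g)
```

```text
w7 c [0.0582 0.0001] 0.0248 0.65 (286, 95, 77, 81) rel mark [ 0.0988 -0.1399]
w4 c [ 0.0739 -0.0051] 0.0265 0.68 (278, 70, 78, 84) rel mark [ 0.0995 -0.139 ]
w9 c [ 0.0617 -0.0037] 0.0243 0.79 (276, 94, 87, 85) rel mark [ 0.098  -0.1406]
w11 c [0.0587 0.0014] 0.0273 0.69 (285, 95, 83, 87) rel mark [ 0.098  -0.1414]
[[177 177 176 136 138 138 180 181 180 179 178 211 231 226 137 176 174 136
  139 137 135 136]
 [176 179 153 136 137 137 138 162 171 189 206 211 219 223 214 172 188 140
  141 137 136 136]
 [173 176 136 140 138 140 166 191 201 204 251 252 253 244 228 227 231 230
  140 140 137 136]
 [142 135 138 140 141 163 195 210 233 233 225 232 229 234 233 254 231 232
  233 139 137 136]
 [134 137 137 140 167 180 226 225 213 235 236 236 236 211 216 228 234 254
  237 150 138 138]
 [134 136 137 140 170 226 217 254 254 254 236 236 237 237 236 196 216 235
  254 174 142 141]
 [132 139 138 140 219 225 253 253 253 253 253 254 236 235 235 235 157 222
  241 239 141 141]
 [132 138 142 163 224 231 253 253 253 253 253 253 237 235 236 234 234 210
  232 237 140 141]
 [132 137 139 174 230 240 253 253 253 253 253 253 239 235 234 234 234 205
  229 143 142 138]
 [128 136 139 142 221 217 253 253 253 253 253 253 253 235 234 234 179 215
  232 143 142 140]
 [129 136 140 140 213 232 246 253 253 253 253 253 249 234 234 234 181 223
  142 142 140 140]
 [120 136 139 139 140 219 234 206 253 253 253 248 234 233 182 198 224 187
  182 180 139 141]
 [115 135 135 139 137 139 213 229 233 195 181 169 168 206 222 224 180 180
  181 180 178 178]
 [112 175 176 176 175 176 177 179 180 213 212 220 211 206 179 178 177 179
  180 180 179 179]
 [ 87 173 174 176 175 174 174 177 176 175 177 179 179 177 157 139 139 137
  140 138 138 138]]
```

Relative to the marker, the ring sits about 2.7 mm off the disc and the seat, inside the 4 mm and 5 mm limits. The disc itself is within 1 mm of the seat. I'm handing in.

```bash
python3 -c "
from workcell import *
print(close_job())"
```

```text
the job is handed in; nothing more can be done
None
```

I handed the job in with the disc on the seat, the ring on it orange face down about 2.7 mm off centre (limit 4 mm), and the handle held at the red marker with 35 N grip; no verdict came back, and I viewed 12 pictures, over the limit of 10.

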